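# Show a gas regulator to the inspection camera and lay it by gently

### The job

Pick up the brass regulator with the red knob by its bare flats, gripping with no more than 30 N per finger and never touching its glass gauge. Hold it upright and still for a second with its gauge dial squarely facing the inspection camera, centred on the lens and about 8 cm from it, then turn it round and show the outlet port the same way for a second. Finally stand it gently, without dropping or knocking it down, upright on the floor of the green tray and let go; do not touch the camera, and leave the other regulators and the bottle where they are.

Things in the scene. Friction and masses are not known exactly. Their poses are not given: they have to be found in the camera images.
- regulator: the regulator to inspect, standing upright: square brass body 36 x 36 mm, 56 mm tall, a round red knob (30 mm across) on top up to 80 mm, a glass-fronted pressure gauge (42 mm across) on its +x side reaching 47 mm from the axis, a round outlet port on its -x side reaching 46 mm; the +y and -y sides are bare brass flats. 0.3 to 0.5 kg. Origin: centre of its underside; z up
- gauge: the fragile gauge of that regulator, rigidly part of it: a steel drum 42 mm across and 21 mm deep with a white dial, its axis along the regulator's x, 34 mm above the underside, 22 to 46 mm from the regulator's axis. Origin and axes are those of the regulator
- dial (a point): centre of the gauge's dial face, 47 mm along +x and 34 mm up from the regulator's origin; axes as the regulator's
- port (a point): mouth of the outlet port, 46 mm along -x and 34 mm up from the regulator's origin; axes as the regulator's
- camera: inspection camera on a stand, fixed: dark foot 110 x 90 mm, post, black housing 50 mm wide with its top at 155 mm, grey lens barrel 40 mm across pointing to the camera's own -x. Origin: under the post on the bench, z up
- lens (a point): centre of the lens front, 45 mm along -x and 130 mm up from the camera's origin; axes as the camera's, so it looks along its -x
- pass_tray: green open tray, fixed, outside 140 x 110 x 30 mm, walls and floor 5 mm thick (inside 130 x 100 mm); long side along its x. Origin: centre of its underside
- reject_tray: red open tray, fixed, of the same size; holds the rejected regulator. Origin: centre of its underside
- mat: black rubber mat on the bench, fixed, 300 x 280 x 4 mm; the regulators with red and black knobs stand on it. Origin: centre of its underside
- spare_a: another regulator on the mat, leave it: same shape, size, mass and frame as regulator, but with a black knob
- spare_b: a further regulator on the mat, leave it: shape, size and frame as regulator, black knob
- reject_part: rejected regulator in the red tray, leave it: shape, size and frame as regulator, black knob
- spray_bottle: clear leak-test bottle with a white label and a yellow cap, loose, 56 mm across, 170 mm tall, standing on the bench. Origin: centre of its underside
Things that resemble listed ones, but are neither listed nor needed, are in the scene too. There is more than one size of the camera; the job needs the larger.

How it is judged (in metres and radians):
On the way, in this order (a step that is already met when the one before it is completed fails the run):
1. the dial is held still and square in front of the lens: 50 to 120 mm from it, within 20 mm of its axis sideways and in height, within 0.2 rad, for 0.8 s (x of dial in the frame of lens between -0.12 and -0.05 m and y of dial in the frame of lens between -0.02 and 0.02 m and z of dial in the frame of lens between -0.02 and 0.02 m and x of port in the frame of lens below -0.13 m and angle between the x axis of regulator and the x axis of camera, either way round below 0.2 rad and angle between regulator's own z axis and vertical below 0.2 rad and linear speed of regulator below 0.03 m/s and angular speed of regulator below 0.3 rad/s), for 0.8 s.
2. then the outlet port is held in front of the lens in the same way for 0.8 s (x of port in the frame of lens between -0.12 and -0.05 m and y of port in the frame of lens between -0.02 and 0.02 m and z of port in the frame of lens between -0.02 and 0.02 m and x of dial in the frame of lens below -0.13 m and angle between the x axis of regulator and the x axis of camera, either way round below 0.2 rad and angle between regulator's own z axis and vertical below 0.2 rad and linear speed of regulator below 0.03 m/s and angular speed of regulator below 0.3 rad/s), for 0.8 s.
At the end, for the whole second after the job is handed in: the red-knobbed regulator stands upright (within 0.1 rad) and at rest on the floor of the green tray (inside its walls, origin within 30 mm along and 35 mm across of the tray's centre), released (x of regulator in the frame of pass_tray between -0.03 and 0.03 m and y of regulator in the frame of pass_tray between -0.035 and 0.035 m and z of regulator in the frame of pass_tray between 0.001 and 0.01 m and angle between regulator's own z axis and vertical below 0.1 rad and linear speed of regulator below 0.02 m/s and contact force between regulator and the fingers below 0.1 N); the robot touches nothing.
It fails at once if the regulator is squeezed with more than about 37 N a finger (75 N summed over both fingers) (contact force between regulator and the fingers above 75 N).
It fails at once if the fingers press on the glass gauge (over 1 N) (contact force between gauge and the fingers above 1 N).
It fails at once if the regulator is dropped or knocked down into the tray (contact over 40 N), or falls free of the fingers at over 0.35 m/s (contact force between regulator and pass_tray above 40 N or (linear speed of regulator above 0.35 m/s and contact force between regulator and the fingers below 0.5 N)).
It fails at once if the regulator or the robot touches the camera (over 1 N) (contact force between camera and regulator above 1 N or contact force between camera and the fingers above 1 N or contact force between camera and the arm above 1 N).
It fails at once if another regulator or the bottle is shifted by over 15 mm or tipped by over 0.2 rad (distance of any of spare_a, spare_b, reject_part, spray_bottle from where it was at the start of the episode above 0.015 m or angle between any of spare_a, spare_b, reject_part, spray_bottle's own z axis and vertical above 0.2 rad).
It also fails if it takes over 70 s, if anything falls off the work surface, if the arm or the gripper's body presses on something with over 40 N, if the wrist force passes 120 N, or if a joint passes its speed limit or range.

### The arm

A 6-joint arm with a two-finger parallel gripper is mounted at the origin on the work surface. World frame = base frame: x ahead of the robot, y to its left, z up, the work surface at z = 0. Lengths are in m, angles in degrees, forces in N, time in s.
With the tool pointing down it reaches from about 0.25 to 0.725 m from the base axis. Payload 9.7 kg.
Tool frame: the origin (TCP) lies on the centre line of the jaws, within the pads' length; the fingertips stand 19 mm ahead of it and the grasp point (between the pads) is the TCP; z points along the fingers, y is the direction in which the jaws open and shut (so a half turn about z gives the same grasp; the last joint's range is limited). The gripper opens to 85 mm and grips with 20 to 120 N. Pads are 22 mm wide; open, the fingers measure 114 mm over their backs; the gripper's body (76 mm by 85 mm) begins 54 mm behind the grasp point. The pads swing forward as they close: fully open they stand 13 mm farther back than shut.
Start: joints at [-67.552, 4.979, 10.078, 95.1, 0, 90], TCP at [0.21, -0.508, 0.25] pointing down, gripper open.
Joint ranges: [-179.16, 179.16], [-48.56, 103.87], [-65.8, 70.77], [-126.05, 130.52], [-82.76, 87.17], [-180, 180]. Speed limits (degrees/s): [127.2, 127.2, 147.25, 180, 180, 180].

### API

Orientations are given as [roll, pitch, yaw] about the fixed x, y, z axes, in that order (R = Rz(yaw) Ry(pitch) Rx(roll)).
In Python, from workcell import bot gives the robot as it stands.
- The arm moves only by the tool servo_tool, never from a script. Its argument "motion" is a list that holds one entry, the list of rows, each a list of 6 numbers: the shift along the tool's x, y, z in mm, then the turn, a rotation vector about the tool's x, y, z in rad. A call has 1 to 5 rows; each row shifts and turns the commanded pose from where the row before left it, along the tool's axes as they then stand; what a row does not reach is not made up. A row lasts 1/10 s, in which the tool goes at most 50 mm and 8.59 degrees, less where a joint would pass 70% of its speed; a pose out of reach is approached as far as the arm can. A call is refused whole if a number of a shift passes 50 or a number of a turn 0.15, either way. A call with a gripper value outside its range is refused whole. "gripper" is the finger opening in mm, from 0 to 85.4, set as the call begins (left out, the last holds). The fingers move at their own pace and stop on an object; "newtons" is the grip in N (left out, the last holds). Time passes only in rows, so rows that do not move let the fingers close. It gives the time, the measured TCP pose, the force and the opening at its end, in the units of the state.
- bot.get_obs(): the state, without advancing time (a new reading comes with each control period).
- bot.camera(name): name is "scene" or "side" or "wrist"; returns a dict with "color" (400x640x3 uint8, red, green, blue), "fx", "fy", "cx", "cy" (pixels), "R" (3x3) and "t" (3): a world point X has camera coordinates R X + t. Camera axes: x right, y down, z forward; pixel columns grow to the right and rows downward; lengths in m; the calibration is good to about 2 mm. The wrist camera is an equidistant fisheye: a pixel r from the principal point sees the ray r / f radians off the axis. A picture is of the moment at which its call begins. There is no depth.
- bot.job_done(): hands the job in, once; it reports no verdict.
Trained networks look in a picture, given as the dict that the camera call returned (one of the last four; its "shot" number tells which), for a name from the list of things; names that differ only in an ending like _2 or _b are one class to them, and where a whole thing is asked for, a point or a joint stands for the part that bears it (a point fixed in the world has none). Each returns a list of dicts, best first, with "confidence" (0 to 1); they miss things now and then, are a little off and sometimes report something else, mostly with a low value. They report only what shows in the picture. A call takes as long as a camera call. They do not tell look-alikes from the thing itself.
- bot.look_for(picture, label): "rect" ([left, top, width, height] in pixels, round what is visible of it).
The state is a dict: "time": time; "q": joint angles; "qd": joint speeds; "joint_efforts": joint torques, N m; "ee_pos": TCP position; "tcp_rot": TCP orientation; "wrist_force": force on the tool from outside, world axes, zero at the start; "torque": the same for the moment, N m; "opening": finger opening in m.
Only numpy, scipy, OpenCV 4.12 (cv2) and the standard library are available. Lean on these libraries where they do the work, as an engineer would, in place of code of your own. Each camera call takes 0.05 s, during which the arm holds its last target.

## Working session

There is one attempt and no reset: what is moved stays moved. The work goes in short steps, Python scripts to look and compute and a tool call to move; the robot and the scene stay as the last step left them, time stands still between calls to the robot, and variables do not carry over. Pictures are saved under pics/ and viewed, and the job is handed in when it is done.

Besides the shell and the picture viewer there is one more tool, called after ">>>" by a JSON object that holds its "op" and its "data". servo_tool: Moves the arm, as the interface text tells. Its arguments: {"type":"object","properties":{"motion":{"type":"array","items":{"type":"array","items":{"type":"array","items":{"type":"number"}}}},"gripper":{"type":"number"},"newtons":{"type":"number"}},"required":["motion"]}

```bash
ls; mkdir -p pics
cat > h.py <<'E'
import numpy as np, cv2
from workcell import bot
def save(p,n,scale=1):
    c=cv2.cvtColor(p["color"],cv2.COLOR_RGB2BGR)
    cv2.imwrite("pics/"+n+".png",c)
def ray(p,u,v):
    R=np.array(p["R"]);t=np.array(p["t"]).ravel()
    x=(u-p["cx"])/p["fx"];y=(v-p["cy"])/p["fy"]
    if p.get("fish"):
        r=np.hypot(x,y); d=np.array([np.sin(r)*x/r,np.sin(r)*y/r,np.cos(r)]) if r>1e-9 else np.array([0,0,1.])
    else: d=np.array([x,y,1.])
    return -R.T@t, R.T@d
def onz(p,u,v,z):
    o,d=ray(p,u,v); return o+d*(z-o[2])/d[2]
def proj(p,X):
    R=np.array(p["R"]);t=np.array(p["t"]).ravel()
    c=np.atleast_2d(X)@R.T+t
    if p.get("fish"):
        r=np.hypot(c[:,0],c[:,1]);th=np.arctan2(r,c[:,2]);k=th/np.maximum(r,1e-9)
        return np.c_[p["cx"]+p["fx"]*c[:,0]*k,p["cy"]+p["fy"]*c[:,1]*k]
    return np.c_[p["cx"]+p["fx"]*c[:,0]/c[:,2],p["cy"]+p["fy"]*c[:,1]/c[:,2]]
def cam(n):
    p=bot.camera(n)
    if n=="wrist":p["fish"]=True
    return p
E
python3 - <<'E'
from h import *
for n in ["scene","side","wrist"]:
    p=cam(n); save(p,n+"0"); o,d=ray(p,320,200); print(n,o.round(3),d.round(3),p["fx"],p["cx"],p["cy"])
    for l in ["regulator","camera","pass_tray","spray_bottle","mat"]:
        print(l,[([int(x) for x in r["rect"]],round(r["confidence"],2)) for r in bot.look_for(p,l)])
print(bot.get_obs())
E
```

```text
pics
scene [ 1.009 -0.724  0.841] [-0.414  0.637 -0.65 ] 416.9555544556586 322.130577196242 193.03347289832865
regulator [([311, 150, 22, 23], 0.81)]
camera [([356, 219, 52, 78], 0.69), ([342, 276, 45, 57], 0.67)]
pass_tray [([229, 227, 67, 53], 0.87), ([356, 218, 53, 74], 0.36)]
spray_bottle [([365, 171, 19, 50], 0.81), ([204, 279, 39, 37], 0.3)]
mat [([296, 139, 116, 62], 0.98), ([342, 132, 10, 22], 0.5), ([312, 150, 21, 24], 0.28)]
side [0.063 0.939 0.733] [ 0.412 -0.75  -0.518] 407.1388219558062 319.43800795699826 201.69409028173777
regulator [([326, 257, 30, 29], 0.7)]
camera [([262, 158, 37, 45], 0.73), ([347, 260, 5, 17], 0.69), ([288, 151, 18, 34], 0.62), ([326, 254, 26, 35], 0.52)]
pass_tray [([350, 184, 44, 30], 0.95), ([327, 256, 26, 31], 0.31)]
spray_bottle [([275, 183, 20, 59], 0.79), ([324, 254, 29, 34], 0.68)]
mat [([221, 247, 153, 109], 0.96)]
wrist [ 0.285 -0.476  0.374] [-0.292 -0.115 -0.95 ] 309.70691628693146 321.79316126954166 201.355790423998
regulator []
camera []
pass_tray []
spray_bottle []
mat []
{'time': 0.9, 'q': array([-6.75528880e+01,  4.97776948e+00,  1.00789056e+01,  9.51002315e+01,
        5.00068003e-04,  8.99990505e+01]), 'qd': array([ 0.00379609,  0.01758831, -0.00805104,  0.10106623, -0.08853646,
       -0.01499214]), 'joint_efforts': array([ 3.14975769e-03, -5.20100176e+01,  4.64854181e+01,  1.60379030e-03,
        1.15863086e-04, -5.41158116e-06]), 'ee_pos': array([ 0.21000646, -0.50832103,  0.25030119]), 'tcp_rot': array([ 1.79999095e+02, -5.00053011e-04,  2.24480615e+01]), 'wrist_force': array([-0.30277324, -0.59723866,  0.68405211]), 'torque': array([-0.01393831, -0.00622808, -0.02642859]), 'opening': 0.08561918246354311}
```

View pics/scene0.png

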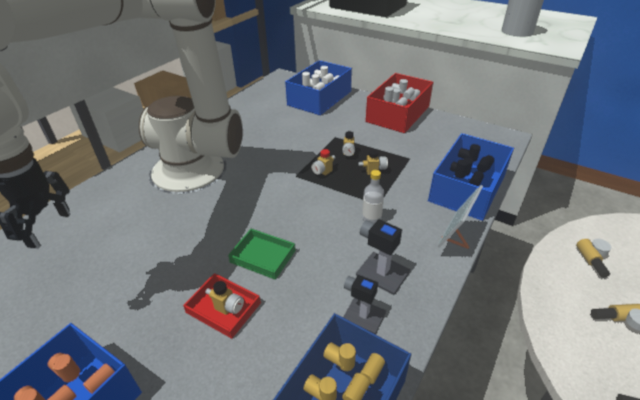

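View pics/side0.png

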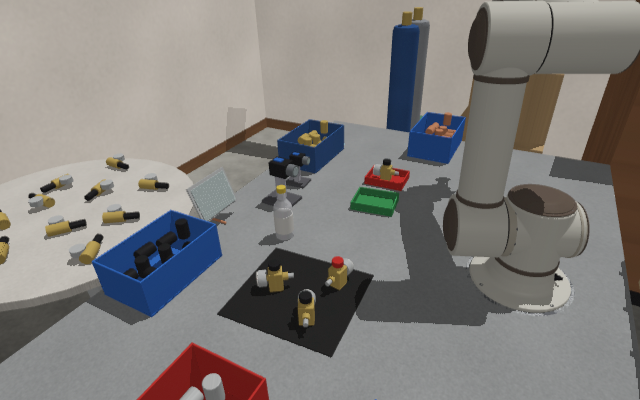

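Run:
```python
import cv2
s=cv2.imread('pics/scene0.png');a=cv2.resize(s[125:215,285:425],None,fx=5.5,fy=5.5,interpolation=cv2.INTER_CUBIC);cv2.imwrite('pics/c1.png',a)
s=cv2.imread('pics/side0.png');a=cv2.resize(s[235:365,215:380],None,fx=4.6,fy=4.6,interpolation=cv2.INTER_CUBIC);cv2.imwrite('pics/c2.png',a)
```

```text
(no output)
```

View pics/c1.png

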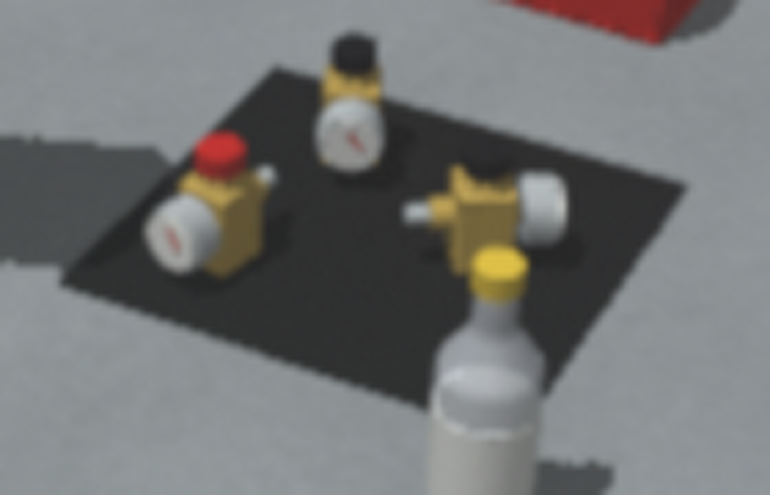

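View pics/c2.png

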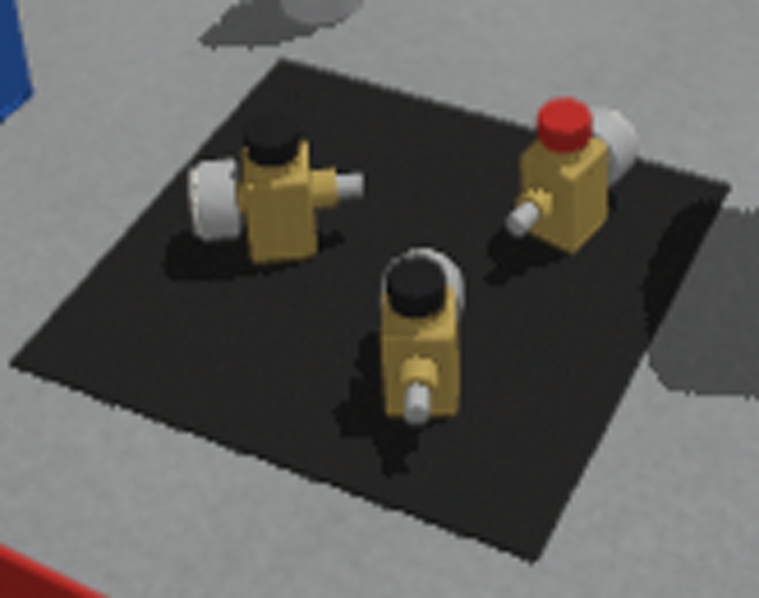

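Run:
```python
import cv2
from h import *
s=cv2.imread('pics/scene0.png');a=cv2.resize(s[210:335,330:420],None,fx=4.6,fy=4.6,interpolation=cv2.INTER_CUBIC)
s2=cv2.imread('pics/side0.png');b=cv2.resize(s2[145:215,250:325],None,fx=4.6,fy=4.6,interpolation=cv2.INTER_CUBIC)
im=np.zeros((600,790,3),np.uint8);im[:a.shape[0],:a.shape[1]]=a;im[:b.shape[0],430:430+b.shape[1]]=b
cv2.imwrite('pics/c3.png',im)
a=cv2.resize(s[220:285,220:305],None,fx=4.6,fy=4.6,interpolation=cv2.INTER_CUBIC)
b=cv2.resize(s2[178:220,340:405],None,fx=4.6,fy=4.6,interpolation=cv2.INTER_CUBIC)
im=np.zeros((300,790,3),np.uint8);im[:a.shape[0],:a.shape[1]]=a;im[:b.shape[0],430:430+b.shape[1]]=b
cv2.imwrite('pics/c4.png',im)
p=cam("scene");q=cam("side")
print(onz(p,325.4,151.4,.084),onz(q,337.8,259.3,.084))
import pickle;pickle.dump((p,q),open('pq.pkl','wb'))
```

```text
[0.4111679  0.23220341 0.084     ] [0.4065068  0.23108095 0.084     ]
```

View pics/c3.png

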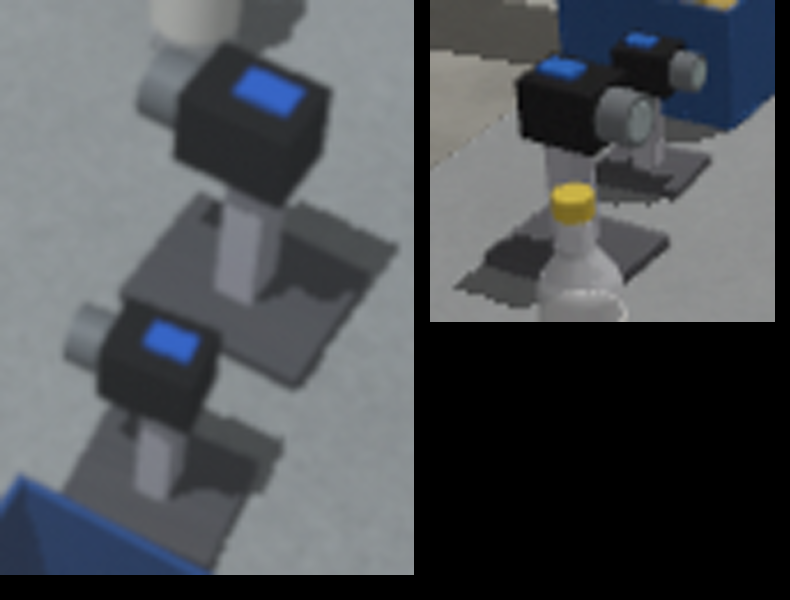

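View pics/c4.png

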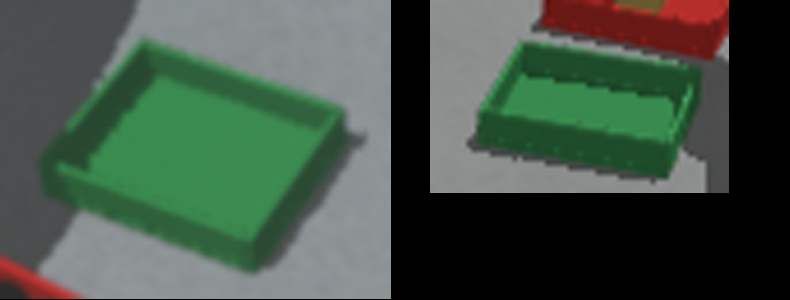

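Run:
```python
from h import *
import pickle
p,q=pickle.load(open('pq.pkl','rb'))
np.set_printoptions(precision=4,suppress=True)
S=lambda u,v,ox,oy:(u/4.6+ox-.5*0,v/4.6+oy)
print("tray scene rim");T=[onz(p,*S(u,v,220,220),.03) for u,v in [(143,40),(347,110),(255,240),(50,160)]]
T2=[onz(q,*S(u-430,v,340,178),.03) for u,v in [(523,42),(700,70),(680,140),(485,108)]]
for t in (T,T2):
    t=np.array(t)[:,:2];print(t,t.mean(0));e=np.roll(t,-1,0)-t;print(np.linalg.norm(e,axis=1),np.degrees(np.arctan2(e[:,1],e[:,0])))
print("cam top");T=[onz(p,*S(u,v,330,210),.155) for u,v in [(228,42),(330,92),(283,152),(177,97)]]
T2=[onz(p,*S(u,v,330,210),.005) for u,v in [(200,195),(398,245),(298,388),(122,290)]]
for t in (T,T2):
    t=np.array(t)[:,:2];print(t,t.mean(0));e=np.roll(t,-1,0)-t;print(np.linalg.norm(e,axis=1),np.degrees(np.arctan2(e[:,1],e[:,0])))
print("lens side", onz(q,*S(635-430,118,250,145),.13))
# gauge dir: dial face centre scene crop c1 (180,235)/5.5
print("dial",onz(p,170/5.5+285,236/5.5+125,.038),"port",onz(p,268/5.5+285,175/5.5+125,.038), "port side",onz(q,515/4.6+215,222/4.6+235,.038))
b=[bot]
```

```text
tray scene rim
[[ 0.395  -0.1323]
 [ 0.5329 -0.1148]
 [ 0.5459 -0.2198]
 [ 0.4125 -0.2348]] [ 0.4716 -0.1754]
[0.1389 0.1058 0.1342 0.104 ] [   7.2382  -82.9463 -173.5895   99.6576]
[[ 0.5358 -0.2159]
 [ 0.4019 -0.2334]
 [ 0.3833 -0.1354]
 [ 0.5225 -0.1157]] [ 0.4609 -0.1751]
[0.1351 0.0997 0.1405 0.1012] [-172.578   100.7275    8.0888  -82.417 ]
cam top
[[ 0.7311 -0.0358]
 [ 0.7913 -0.042 ]
 [ 0.7888 -0.0925]
 [ 0.7272 -0.0858]] [ 0.7596 -0.064 ]
[0.0605 0.0506 0.062  0.0502] [ -5.8698 -92.847  173.8539  85.5364]
[[ 0.7141 -0.0112]
 [ 0.8266  0.0139]
 [ 0.8198 -0.1062]
 [ 0.7094 -0.0972]] [ 0.7675 -0.0502]
[0.1153 0.1203 0.1108 0.0862] [ 12.5687 -93.244  175.3517  86.8234]
lens side [ 0.7035 -0.0603  0.13  ]
dial [0.3992 0.1925 0.038 ] port [0.4161 0.2773 0.038 ] port side [0.4147 0.2754 0.038 ]
```

The red-knobbed regulator is at scene (322,160) / side (340,270). It is the only red knob, and the crop confirms its gauge faces world −y. The two cameras are at scene (385,245) and (365,300); the one at (385,245) is larger, with a 50×60 mm housing top when projected to 155 mm. I'm moving to hover over the regulator.

>>> {"op": "servo_tool", "data": {"motion": [[[29,-38,0,0,0,0],[29,-38,0,0,0,0],[29,-38,0,0,0,0],[29,-38,0,0,0,0],[29,-38,0,0,0,0]]]}}

```text
time: 1.5
ee_pos: [0.2714, -0.2756, 0.2503]
tcp_rot: [180.0, -0.0, 22.4]
wrist_force: [1.7, -0.4, 0.9]
opening: 0.0852
```

>>> {"op": "servo_tool", "data": {"motion": [[[29,-38,0,0,0,0],[29,-38,0,0,0,0],[29,-38,0,0,0,0],[29,-38,0,0,0,0],[29,-38,0,0,0,0]]]}}

```text
time: 2.0
ee_pos: [0.3329, -0.0445, 0.2507]
tcp_rot: [180.0, -0.1, 22.4]
wrist_force: [0.3, -0.1, 1.1]
opening: 0.0854
```

>>> {"op": "servo_tool", "data": {"motion": [[[29,-38,0,0,0,0],[29,-38,0,0,0,0],[29,-38,0,0,0,0],[29,-38,0,0,0,0],[29,-38,0,0,0,0]]]}}

```text
time: 2.5
ee_pos: [0.3988, 0.1765, 0.2506]
tcp_rot: [-179.5, -0.0, 23.6]
wrist_force: [0.7, -1.2, 0.6]
opening: 0.0858
```

>>> {"op": "servo_tool", "data": {"motion": [[[0,0,0,0,0,-0.14],[0,0,0,0,0,-0.14],[0,0,0,0,0,-0.14],[0,0,0,0,0,-0.14],[0,0,0,0,0,-0.14]]]}}

```text
time: 3.0
ee_pos: [0.3991, 0.1738, 0.2503]
tcp_rot: [-179.6, -0.3, 63.7]
wrist_force: [-0.3, 0.9, 0.3]
opening: 0.0853
```

>>> {"op": "servo_tool", "data": {"motion": [[[0,0,0,0,0,-0.14],[0,0,0,0,0,-0.14],[0,0,0,0,0,0]]]}}

```text
time: 3.3
ee_pos: [0.3991, 0.1737, 0.2503]
tcp_rot: [-179.7, -0.4, 79.5]
wrist_force: [0.3, 0.4, -0.6]
opening: 0.0852
```

Run:
```python
from h import *
p=cam("wrist"); save(p,"w1"); import pickle; pickle.dump(p,open('w1.pkl','wb'))
s=cam("scene");save(s,"s1")
o=bot.get_obs();print(o["time"],o["ee_pos"],o["tcp_rot"],o["q"])
print([(r["rect"],r["confidence"]) for r in bot.look_for(p,"regulator")])
```

```text
3.4 [0.39907527 0.17367883 0.25034027] [-179.72220761   -0.42012039   79.17994187] [ 23.21102696 -10.61878659  -4.8879809   95.72590821   0.5036312
 124.03008816]
[([301.5, 83.1, 36.6, 87.5], 0.66)]
```

View pics/w1.png

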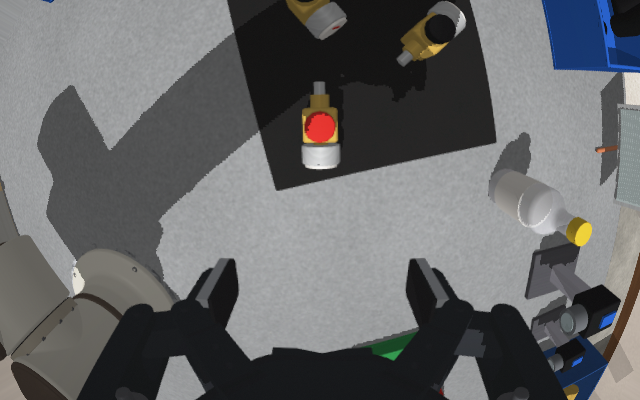

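Run:
```python
from h import *
import pickle
from scipy.optimize import least_squares
p=pickle.load(open('w1.pkl','rb'))
im=cv2.cvtColor(p["color"],cv2.COLOR_RGB2BGR)
hsv=cv2.cvtColor(im,cv2.COLOR_BGR2HSV);m=((hsv[...,0]<8)|(hsv[...,0]>172))&(hsv[...,1]>170)&(hsv[...,2]>120)
m[:, :290]=0;m[:,350:]=0;m[200:]=0;v,u=np.nonzero(m);print(u.mean(),v.mean(),u.min(),u.max(),v.min(),v.max(),len(u))
print("knob",onz(p,u.mean(),v.mean(),.080))
for n,(a,b,z) in dict(port=(319,83,.038),dialtop=(321,146,.055)).items():print(n,onz(p,a,b,z))
cv2.imwrite("pics/c5.png",cv2.resize(im[60:190,250:390],None,fx=4.5,fy=4.5,interpolation=cv2.INTER_CUBIC))
cv2.imwrite("pics/c6.png",cv2.resize(im[230:400,490:640],None,fx=3.5,fy=3.5,interpolation=cv2.INTER_CUBIC))
```

```text
320.1804733727811 127.24556213017752 305 334 113 142 676
knob [0.40724725 0.23235306 0.08      ]
port [0.41376793 0.27688442 0.038     ]
dialtop [0.40390518 0.21110387 0.055     ]
```

View pics/c5.png

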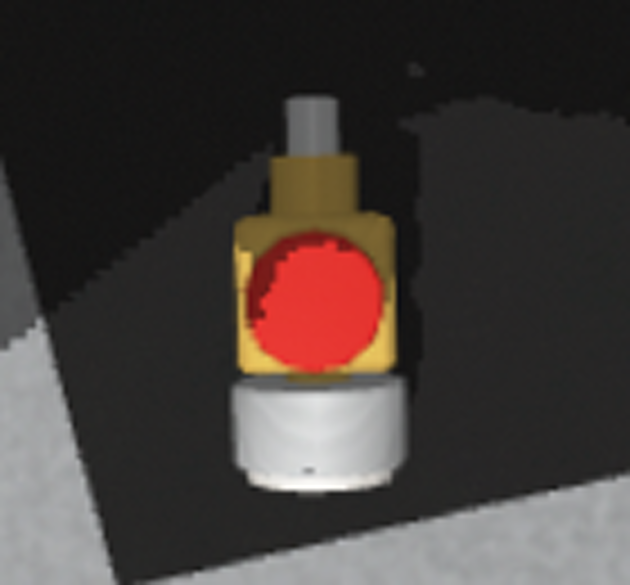

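View pics/c6.png

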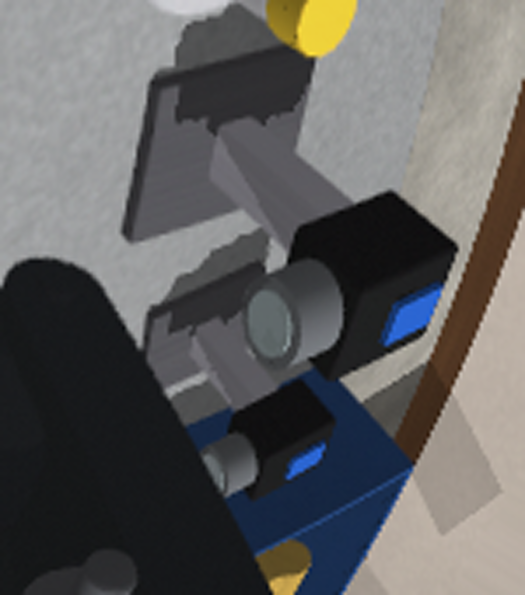

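>>> {"op": "servo_tool", "data": {"motion": [[[20,-1,10,0,0,0],[20,-1,20,0,0,0],[19,-1,30,0,0,0],[0,0,40,0,0,-0.025],[0,0,28,0,0,0]]], "gripper": 72, "newtons": 26}}

```text
time: 3.95
ee_pos: [0.4058, 0.2335, 0.1203]
tcp_rot: [-179.6, -0.4, 80.8]
wrist_force: [0.0, 0.5, -0.9]
opening: 0.0723
```

>>> {"op": "servo_tool", "data": {"motion": [[[0,0,0,0,0,0],[0,0,0,0,0,0]]]}}

```text
time: 4.15
ee_pos: [0.4065, 0.2332, 0.1235]
tcp_rot: [-179.7, -0.4, 80.8]
wrist_force: [-0.2, 0.4, 0.1]
opening: 0.0719
```

Run:
```python
from h import *
p=cam("wrist"); save(p,"w2")
s=cam("scene");save(s,"s2");q=cam("side");save(q,"d2")
o=bot.get_obs();print(o["time"],o["ee_pos"],o["tcp_rot"],o["q"],o["opening"])
im=cv2.cvtColor(p["color"],cv2.COLOR_RGB2BGR)
cv2.imwrite("pics/c7.png",cv2.resize(im[100:400,150:500],None,fx=2,fy=2,interpolation=cv2.INTER_CUBIC))
hsv=cv2.cvtColor(im,cv2.COLOR_BGR2HSV);m=((hsv[...,0]<8)|(hsv[...,0]>172))&(hsv[...,1]>150)&(hsv[...,2]>90)
m=m.astype(np.uint8);n,l,st,c=cv2.connectedComponentsWithStats(m);i=1+np.argmax(st[1:,4]);print(c[i],st[i],onz(p,*c[i],.081))
s=cv2.cvtColor(q["color"],cv2.COLOR_RGB2BGR)
cv2.imwrite("pics/c8.png",cv2.resize(s[180:320,240:420],None,fx=4,fy=4,interpolation=cv2.INTER_CUBIC))
T=o["ee_pos"];print(proj(p,T),proj(p,T+[0,0,-.019]))
```

```text
4.3 [0.40738912 0.2336353  0.12481843] [-179.85871739   -0.5288475    80.79980368] [ 29.55032957  -6.87895947 -15.48844489  81.16967264   0.50086922
 128.75083914] 0.0720588445224125
[322.66953007 241.26376958] [ 299  216   48   52 1979] [0.40701489 0.23544413 0.081     ]
[[323.80232272 284.27765047]] [[323.7898036  264.44589591]]
```

View pics/c7.png

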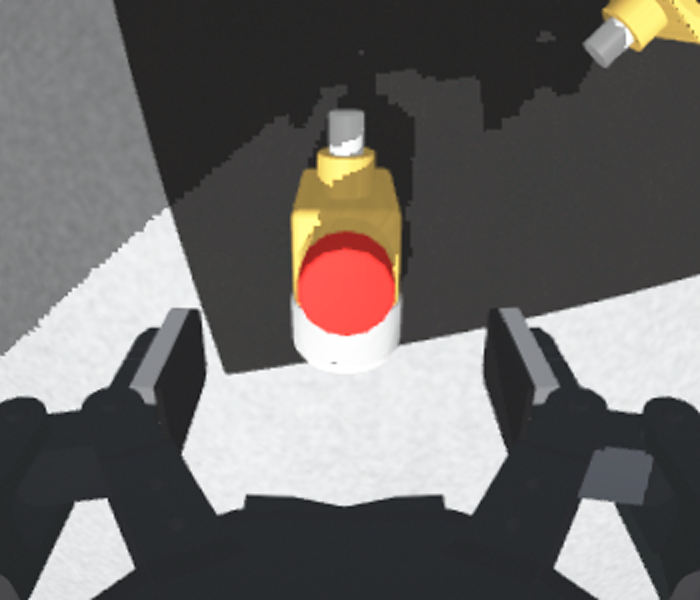

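View pics/c8.png

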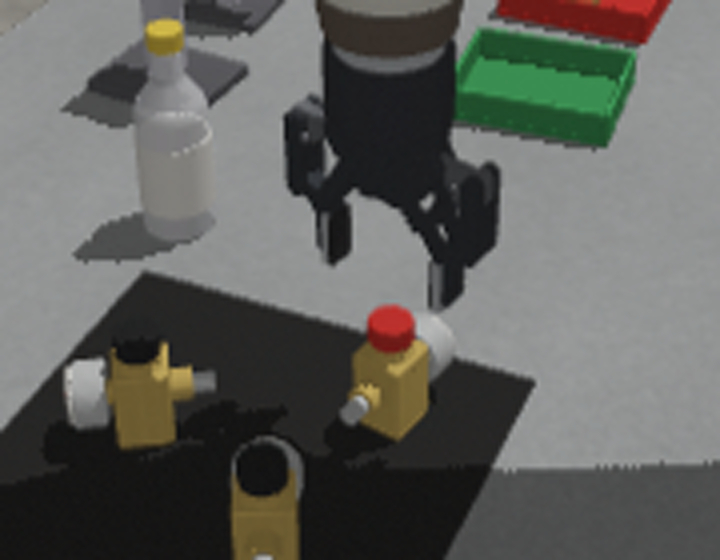

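>>> {"op": "servo_tool", "data": {"motion": [[[0,0,25,0,0,0],[0,0,25,0,0,0],[0,0,20,0,0,0],[0,0,12,0,0,0],[0,0,0,0,0,0]]]}}

```text
time: 4.8
ee_pos: [0.406, 0.2337, 0.0403]
tcp_rot: [-179.7, -0.4, 80.8]
wrist_force: [0.3, 0.0, 0.8]
opening: 0.0724
```

>>> {"op": "servo_tool", "data": {"motion": [[[0,0,0,0,0,0],[0,0,0,0,0,0]]]}}

```text
time: 5.0
ee_pos: [0.407, 0.2343, 0.0422]
tcp_rot: [-179.8, -0.5, 80.8]
wrist_force: [0.6, 0.3, -0.5]
opening: 0.0721
```

Run:
```python
from h import *
p=cam("wrist"); save(p,"w3")
q=cam("side");save(q,"d3")
o=bot.get_obs();print(o["time"],o["ee_pos"],o["tcp_rot"],o["opening"],o["wrist_force"])
im=cv2.cvtColor(p["color"],cv2.COLOR_RGB2BGR)
a=cv2.resize(im[200:400,200:450],None,fx=1.6,fy=1.6)
s=cv2.cvtColor(q["color"],cv2.COLOR_RGB2BGR)
b=cv2.resize(s[200:300,290:390],None,fx=3.9,fy=3.9,interpolation=cv2.INTER_CUBIC)
o=np.zeros((400,795,3),np.uint8);o[:a.shape[0],:a.shape[1]]=a;o[:b.shape[0],402:402+b.shape[1]]=b
cv2.imwrite("pics/c9.png",o)
```

```text
5.1 [0.40680789 0.23425753 0.04185483] [-179.80517653   -0.48305132   80.85004291] 0.0719442157919848 [1.08441698 0.68753637 0.84539202]
```

View pics/c9.png

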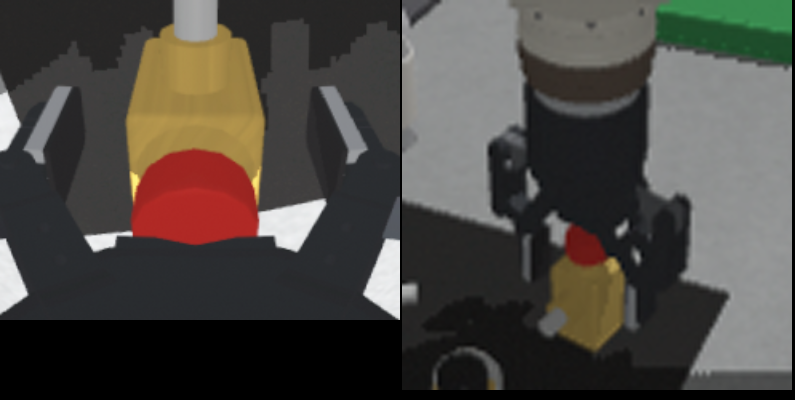

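>>> {"op": "servo_tool", "data": {"motion": [[[0,0,0,0,0,0],[0,0,0,0,0,0],[0,0,0,0,0,0],[0,0,0,0,0,0],[0,0,0,0,0,0]]], "gripper": 28, "newtons": 26}}

```text
time: 5.6
ee_pos: [0.4066, 0.234, 0.0411]
tcp_rot: [-179.8, -0.4, 80.8]
wrist_force: [0.9, 0.8, 3.7]
opening: 0.0358
```

>>> {"op": "servo_tool", "data": {"motion": [[[0,0,0,0,0,0],[0,0,0,0,0,0],[0,0,0,0,0,0]]]}}

```text
time: 5.9
ee_pos: [0.4066, 0.234, 0.0411]
tcp_rot: [-179.8, -0.4, 80.9]
wrist_force: [2.9, -0.3, 4.5]
opening: 0.0357
```

>>> {"op": "servo_tool", "data": {"motion": [[[0,0,-10,0,0,0],[0,0,-20,0,0,0],[0,0,-30,0,0,0],[0,0,-30,0,0,0],[0,0,-30,0,0,0]]]}}

```text
time: 6.4
ee_pos: [0.4056, 0.2326, 0.1614]
tcp_rot: [-179.6, -0.4, 80.9]
wrist_force: [0.7, -0.1, -3.4]
opening: 0.0361
```

>>> {"op": "servo_tool", "data": {"motion": [[[0,0,-30,0,0,0],[0,0,-10,0,0,0],[0,0,0,0,0,0],[0,0,0,0,0,0]]]}}

```text
time: 6.8
ee_pos: [0.4063, 0.2324, 0.1991]
tcp_rot: [-179.6, -0.3, 80.9]
wrist_force: [-0.1, -0.6, -4.3]
opening: 0.0363
```

Run:
```python
from h import *
import pickle
p,q0=pickle.load(open('pq.pkl','rb'))
print("bottle", onz(p,376,178,.17), onz(q0,281,189,.17))
w=cam("wrist"); save(w,"w4")
q=cam("side");save(q,"d4"); s=cam("scene"); save(s,"s4")
pickle.dump((w,q,s),open('w4.pkl','wb'))
o=bot.get_obs();print(o["time"],o["ee_pos"],o["tcp_rot"],o["opening"],o["wrist_force"],o["q"])
for n,c in (("scene",s),("side",q),("wrist",w)):
  print(n,[([int(x) for x in r["rect"]],round(r["confidence"],2)) for r in bot.look_for(c,"camera")])
```

```text
bottle [0.65902072 0.08699112 0.17      ] [0.63741655 0.11923411 0.17      ]
6.95 [0.40617899 0.23234511 0.19903561] [-179.60204201   -0.32705546   80.85338431] 0.03594188221675471 [-0.82401592 -0.09923629 -3.40974773] [ 29.48423772  -6.88460697  -7.30928248  89.68202995   0.50393288
 128.62924833]
scene [([356, 221, 51, 74], 0.83), ([343, 275, 44, 59], 0.72)]
side [([284, 151, 25, 37], 0.9), ([262, 157, 39, 45], 0.89)]
wrist [([527, 302, 94, 90], 0.73), ([531, 347, 53, 52], 0.73), ([500, 226, 103, 104], 0.23)]
```

View pics/w4.png

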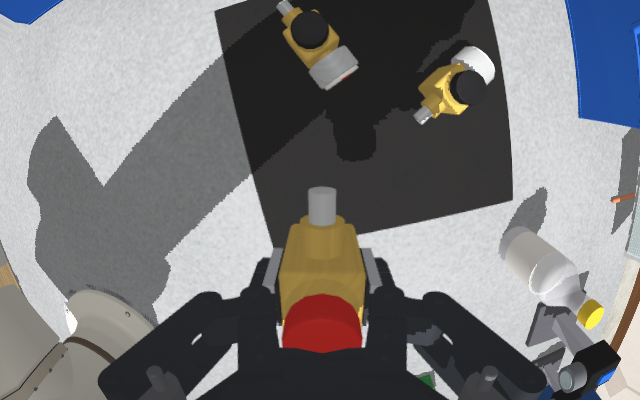

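View pics/d4.png

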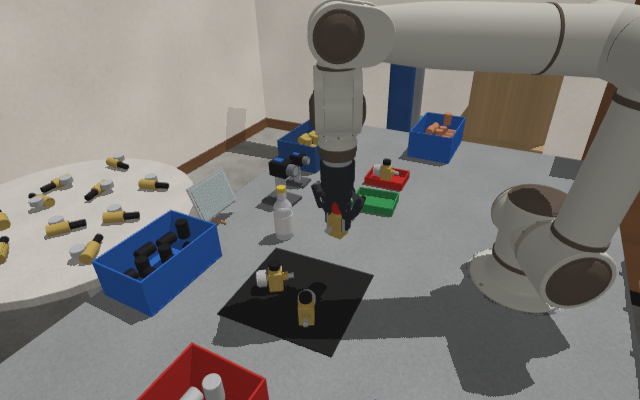

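Run:
```python
from h import *
import pickle
p,q0=pickle.load(open('pq.pkl','rb'));w1=pickle.load(open('w1.pkl','rb'));w,q,s=pickle.load(open('w4.pkl','rb'))
print("scene",onz(p,155/4.6+330,82/4.6+210,.13));print("side",onz(q0,(636-430)/4.6+250,117/4.6+145,.13))
print("w1",onz(w1,567.1,322,.13));
obs=[(p,155/4.6+330,82/4.6+210),(q0,(636-430)/4.6+250,117/4.6+145),(w1,567.1,322)]
from itertools import combinations
for k in (3,2):
  for c in combinations(obs,k):
    A=0;b=0
    for a in c:
        o,d=ray(*a);d/=np.linalg.norm(d);M=np.eye(3)-np.outer(d,d);A=A+M;b=b+M@o
    print(k,np.linalg.solve(A,b))
im=cv2.cvtColor(w["color"],cv2.COLOR_RGB2BGR);a=cv2.resize(im[290:400,520:640],None,fx=3.2,fy=3.2,interpolation=cv2.INTER_CUBIC)
im=cv2.cvtColor(s["color"],cv2.COLOR_RGB2BGR);b=cv2.resize(im[215:265,350:410],None,fx=6.5,fy=6.5,interpolation=cv2.INTER_CUBIC)
o=np.zeros((400,790,3),np.uint8);o[:a.shape[0],:a.shape[1]]=a;o[:b.shape[0],395:395+b.shape[1]]=b
cv2.imwrite("pics/c10.png",o)
```

```text
scene [ 0.7018862  -0.05871223  0.13      ]
side [ 0.70369717 -0.06193171  0.13      ]
w1 [ 0.6995321  -0.05724818  0.13      ]
3 [ 0.70166316 -0.0590354   0.13016074]
2 [ 0.70240457 -0.05987793  0.13123427]
2 [ 0.70112497 -0.05824466  0.12908415]
2 [ 0.69976416 -0.05683403  0.13171923]
```

View pics/c10.png

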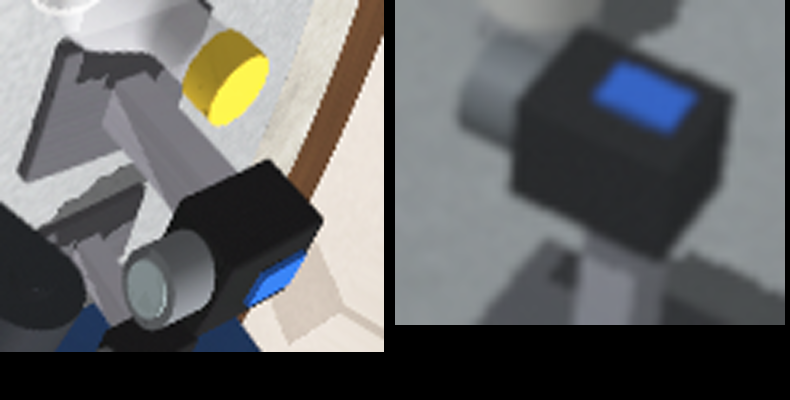

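>>> {"op": "servo_tool", "data": {"motion": [[[-10,9,0,0,0,0],[-21,17.5,0,0,0,0],[-21,17.5,0,0,0,0],[-21,17.5,0,0,0,0],[-21,17.5,0,0,0,0]]]}}

```text
time: 7.6
ee_pos: [0.4705, 0.1256, 0.1995]
tcp_rot: [-179.7, -0.4, 80.8]
wrist_force: [1.5, -0.1, -4.1]
opening: 0.0356
```

>>> {"op": "servo_tool", "data": {"motion": [[[-21,18,0,0,0,0],[-21,18,0,0,0,0],[-21,18,0,0,0,0],[-21,18,0,0,0,0],[-21,18,0,0,0,0]]]}}

```text
time: 8.1
ee_pos: [0.5425, 0.0074, 0.1982]
tcp_rot: [-179.7, -0.4, 80.8]
wrist_force: [0.8, 0.6, -3.7]
opening: 0.0358
```

>>> {"op": "servo_tool", "data": {"motion": [[[-21,17.5,0,0,0,0],[-20,17.5,0,0,0,0],[-10,8,0,0,0,0],[0,0,0,0,0,-0.06],[0,0,0,0,0,-0.12]]]}}

```text
time: 8.6
ee_pos: [0.5762, -0.0487, 0.1974]
tcp_rot: [-179.8, -0.5, 91.3]
wrist_force: [0.6, -0.2, -4.3]
opening: 0.0358
```

>>> {"op": "servo_tool", "data": {"motion": [[[0,0,0,0,0,-0.14],[0,0,0,0,0,-0.14],[0,0,0,0,0,-0.14],[0,0,0,0,0,-0.14],[0,0,0,0,0,-0.14]]]}}

```text
time: 9.1
ee_pos: [0.5761, -0.048, 0.1977]
tcp_rot: [179.9, -0.5, 131.6]
wrist_force: [-0.2, -0.9, -4.1]
opening: 0.0356
```

>>> {"op": "servo_tool", "data": {"motion": [[[0,0,0,0,0,-0.14],[0,0,0,0,0,-0.14],[0,0,0,0,0,-0.14],[0,0,0,0,0,-0.14],[0,0,0,0,0,-0.14]]]}}

```text
time: 9.6
ee_pos: [0.5761, -0.048, 0.1977]
tcp_rot: [179.6, -0.3, 171.7]
wrist_force: [0.8, 0.1, -4.0]
opening: 0.036
```

>>> {"op": "servo_tool", "data": {"motion": [[[0,0,0,0,0,-0.06],[0,0,0,0,0,0],[0,0,0,0,0,0],[0,0,0,0,0,0]]]}}

```text
time: 10.0
ee_pos: [0.5763, -0.048, 0.1978]
tcp_rot: [179.6, -0.3, 174.7]
wrist_force: [-0.5, 0.8, -4.1]
opening: 0.0356
```

Run:
```python
from h import *
import pickle
w=cam("wrist"); save(w,"w5")
s=cam("scene"); save(s,"s5")
pickle.dump((w,s),open('w5.pkl','wb'))
o=bot.get_obs();print(o["time"],o["ee_pos"],o["tcp_rot"],o["opening"],o["wrist_force"],o["q"])
```

```text
10.1 [ 0.57632145 -0.04790824  0.19787414] [179.55977867  -0.24382278 174.76505115] 0.03573799940228038 [ 1.10575507  0.07079951 -3.78655669] [-4.95496614  8.3489515   7.95309533 89.84581249  0.44140754  0.27998849]
```

View pics/w5.png

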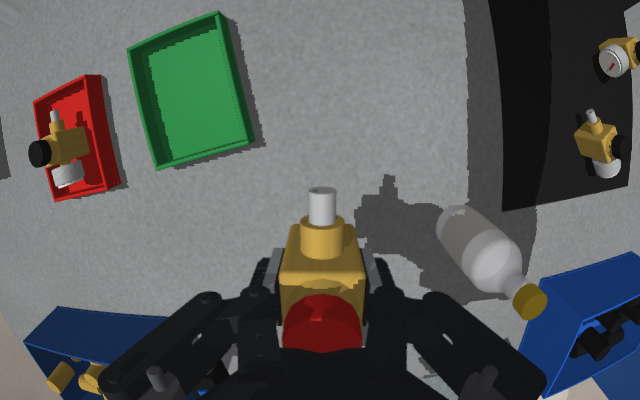

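View pics/s5.png

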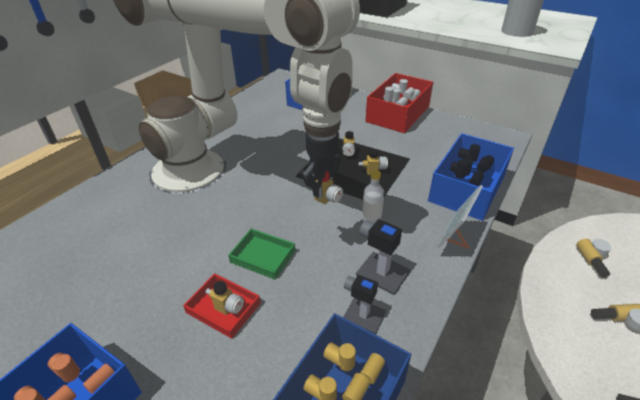

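>>> {"op": "servo_tool", "data": {"motion": [[[1,-1,15,0,0,0],[0,0,20,0,0,0],[0,0,20,0,0,0],[0,0,9,0,0,0],[0,0,0,0,0,0]]]}}

```text
time: 10.6
ee_pos: [0.5743, -0.0482, 0.1326]
tcp_rot: [179.6, -0.4, 174.8]
wrist_force: [-0.7, -0.4, -4.2]
opening: 0.0354
```

>>> {"op": "servo_tool", "data": {"motion": [[[0,0,0,0,0,0],[0,0,0,0,0,0],[0,0,0,0,0,0]]]}}

```text
time: 10.9
ee_pos: [0.5755, -0.0483, 0.1349]
tcp_rot: [179.6, -0.2, 174.8]
wrist_force: [-0.1, 0.3, -3.2]
opening: 0.0357
```

Run:
```python
from h import *
import pickle
s=cam("scene"); q=cam("side"); w=cam("wrist"); save(w,"w6")
pickle.dump((w,s,q),open('w6.pkl','wb'))
o=bot.get_obs();print(o["time"],o["ee_pos"],o["tcp_rot"],o["opening"],o["wrist_force"],o["q"])
im=cv2.cvtColor(q["color"],cv2.COLOR_RGB2BGR);a=cv2.resize(im[140:240,240:340],None,fx=3.95,fy=3.95,interpolation=cv2.INTER_CUBIC)
im=cv2.cvtColor(s["color"],cv2.COLOR_RGB2BGR);b=cv2.resize(im[180:280,310:410],None,fx=3.95,fy=3.95,interpolation=cv2.INTER_CUBIC)
cv2.imwrite("pics/c11.png",np.hstack([a,b]))
w,_=pickle.load(open('w5.pkl','rb'))
im=cv2.cvtColor(w["color"],cv2.COLOR_RGB2BGR);cv2.imwrite("pics/c12.png",cv2.resize(im[0:180,110:280],None,fx=3.3,fy=3.3,interpolation=cv2.INTER_CUBIC))
```

```text
11.05 [ 0.57524183 -0.04829869  0.13435896] [179.55995078  -0.20094413 174.81500113] 0.03564501657096286 [-0.86667485 -0.82857628 -4.9098098 ] [-5.00249872  8.15251849  0.73198063 82.77900357  0.44068704  0.18250443]
```

View pics/c11.png

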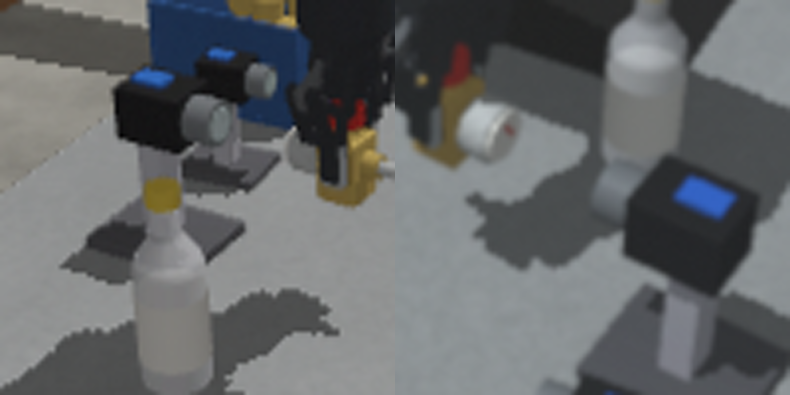

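View pics/c12.png

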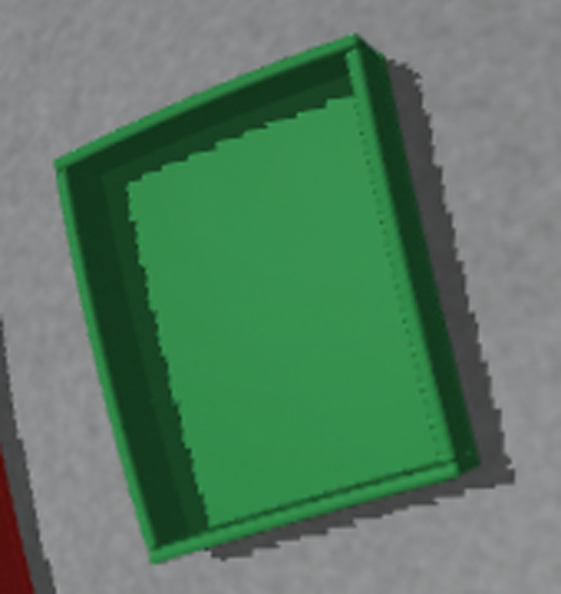

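>>> {"op": "servo_tool", "data": {"motion": [[[0,0,0,0,0,0],[0,0,0,0,0,0],[0,0,0,0,0,0],[0,0,0,0,0,0],[0,0,0,0,0,0]]]}}

```text
time: 11.55
ee_pos: [0.575, -0.0483, 0.1339]
tcp_rot: [179.6, -0.2, 174.8]
wrist_force: [-0.1, -0.1, -3.2]
opening: 0.0356
```

Run:
```python
from h import *
import pickle
np.set_printoptions(precision=4,suppress=True)
w,s,q=pickle.load(open('w6.pkl','rb'))
print("dial scene",onz(s,114/3.95+310,132/3.95+180,.131), "lens axis proj", proj(s,[.7017,-.059,.13]))
print("expected dial px",proj(s,[.6219,-.0527,.131])*3.95-np.array([310,180])*3.95)
w,_=pickle.load(open('w5.pkl','rb'))
t=np.array([onz(w,u/3.3+110,v/3.3,.03) for u,v in [(355,35),(458,468),(153,560),(57,163)]])[:,:2]
print(t,t.mean(0));e=np.roll(t,-1,0)-t;print(np.linalg.norm(e,axis=1),np.degrees(np.arctan2(e[:,1],e[:,0])))
o=bot.get_obs();print(o["ee_pos"],o["tcp_rot"],o["time"])
```

```text
dial scene [ 0.6248 -0.0466  0.131 ] lens axis proj [[363.5721 227.8685]]
expected dial px [[105.221  135.8278]]
[[ 0.3903 -0.1288]
 [ 0.5249 -0.1113]
 [ 0.5398 -0.2182]
 [ 0.4048 -0.235 ]] [ 0.465  -0.1733]
[0.1357 0.108  0.136  0.1072] [   7.4356  -82.0918 -172.8872   97.789 ]
[ 0.575  -0.0483  0.1339] [179.5578  -0.2452 174.8163] 11.55
```

>>> {"op": "servo_tool", "data": {"motion": [[[0,0,0,0,0,0],[0,0,0,0,0,0],[0,0,0,0,0,0],[0,0,0,0,0,0],[0,0,0,0,0,0.06]]]}}

```text
time: 12.05
ee_pos: [0.575, -0.0483, 0.1339]
tcp_rot: [179.6, -0.3, 171.4]
wrist_force: [0.1, 0.2, -3.6]
opening: 0.0358
```

>>> {"op": "servo_tool", "data": {"motion": [[[0,0,0,0,0,0.14],[0,0,0,0,0,0.14],[0,0,0,0,0,0.14],[0,0,0,0,0,0.14],[0,0,0,0,0,0.14]]]}}

```text
time: 12.55
ee_pos: [0.575, -0.0483, 0.1339]
tcp_rot: [179.8, -0.5, 130.9]
wrist_force: [-0.4, -0.5, -4.2]
opening: 0.0358
```

>>> {"op": "servo_tool", "data": {"motion": [[[0,0,0,0,0,0.14],[0,0,0,0,0,0.14],[0,0,0,0,0,0.14],[0,0,0,0,0,0.14],[0,0,0,0,0,0.14]]]}}

```text
time: 13.05
ee_pos: [0.575, -0.0482, 0.1339]
tcp_rot: [-179.8, -0.5, 90.8]
wrist_force: [0.1, 0.5, -3.6]
opening: 0.0358
```

>>> {"op": "servo_tool", "data": {"motion": [[[0,0,0,0,0,0.14],[0,0,0,0,0,0.14],[0,0,0,0,0,0.14],[0,0,0,0,0,0.14],[0,0,0,0,0,0.14]]]}}

```text
time: 13.55
ee_pos: [0.575, -0.0483, 0.1339]
tcp_rot: [-179.6, -0.2, 50.7]
wrist_force: [0.5, -0.7, -3.1]
opening: 0.0355
```

>>> {"op": "servo_tool", "data": {"motion": [[[0,0,0,0,0,0.14],[0,0,0,0,0,0.14],[0,0,0,0,0,0.14],[0,0,0,0,0,0.14],[0,0,0,0,0,0.14]]]}}

```text
time: 14.05
ee_pos: [0.575, -0.0483, 0.1339]
tcp_rot: [-179.5, 0.1, 10.6]
wrist_force: [-0.0, 1.0, -3.6]
opening: 0.0358
```

Run:
```python
from h import *
o=bot.get_obs();print(o["time"],o["ee_pos"],o["tcp_rot"],o["opening"],o["wrist_force"],o["q"])
```

```text
14.05 [ 0.57503092 -0.04826602  0.13387972] [-1.79511936e+02  1.12715259e-01  1.06199306e+01] 0.035830359278054134 [-0.04370484  1.0122582  -3.59852818] [ -5.00063218   8.16696034   0.69506682  82.76807977   0.43968763
 164.37899654]
```

>>> {"op": "servo_tool", "data": {"motion": [[[0,0,0,0,0,0.14],[0,0,0,0,0,0.08],[0,0,0,0,0,0],[0,0,0,0,0,0],[0,0,0,0,0,0]]]}}

```text
time: 14.55
ee_pos: [0.575, -0.0483, 0.1339]
tcp_rot: [-179.5, 0.2, -1.5]
wrist_force: [0.1, -0.7, -4.2]
opening: 0.0353
```

>>> {"op": "servo_tool", "data": {"motion": [[[0,0,0,0,0,0],[0,0,0,0,0,0],[0,0,0,0,0,0],[0,0,0,0,0,0],[0,0,0,0,0,0]]]}}

```text
time: 15.05
ee_pos: [0.575, -0.0483, 0.1339]
tcp_rot: [-179.5, 0.2, -1.6]
wrist_force: [0.1, -0.3, -4.2]
opening: 0.0361
```

Run:
```python
from h import *
import pickle
s=cam("scene"); q=cam("side"); w=cam("wrist"); save(w,"w7")
o=bot.get_obs();print(o["time"],o["ee_pos"],o["tcp_rot"],o["opening"],o["wrist_force"],o["q"])
im=cv2.cvtColor(q["color"],cv2.COLOR_RGB2BGR);a=cv2.resize(im[140:240,240:340],None,fx=3.95,fy=3.95,interpolation=cv2.INTER_CUBIC)
im=cv2.cvtColor(s["color"],cv2.COLOR_RGB2BGR);b=cv2.resize(im[180:280,310:410],None,fx=3.95,fy=3.95,interpolation=cv2.INTER_CUBIC)
cv2.imwrite("pics/c13.png",np.hstack([a,b]))
ex=np.array([.575+.046,-.0483-.0036,.131]);print("expected port px in crop",(proj(s,ex)-[310,180])*3.95+[395,0],(proj(q,ex)-[240,140])*3.95)
```

```text
15.2 [ 0.57504539 -0.04828125  0.13389305] [-179.54585359    0.2127878    -1.6499746 ] 0.03551914544933221 [ 0.12779103  0.33164538 -4.00454133] [ -5.00258445   8.16802168   0.69772085  82.76868193   0.4409252
 176.64731391]
expected port px in crop [[499.64756081 134.60390958]] [[298.68224715 144.51181503]]
```

View pics/c13.png

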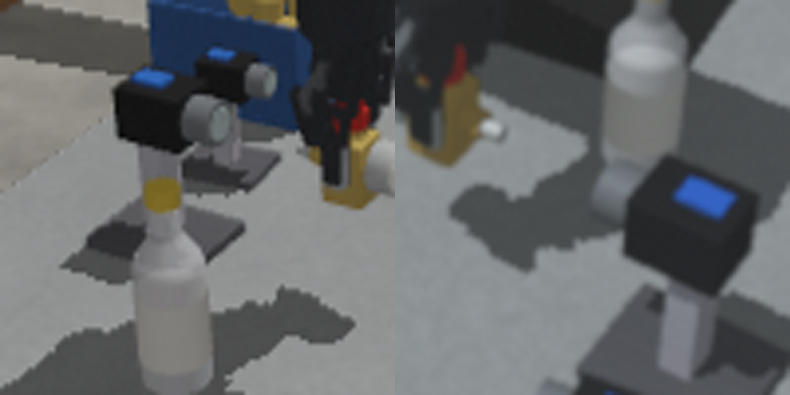

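View pics/w7.png

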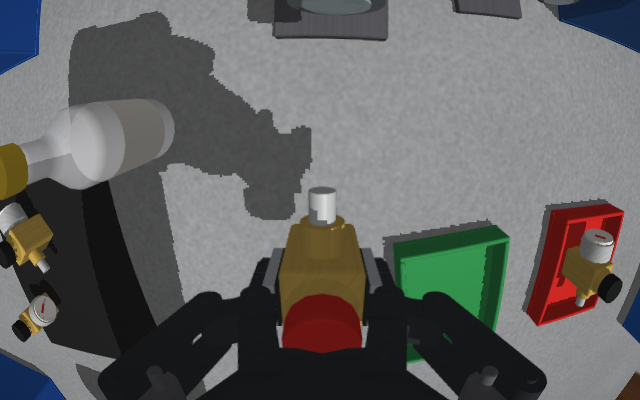

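>>> {"op": "servo_tool", "data": {"motion": [[[0,0,0,0,0,0],[0,0,0,0,0,0],[0,0,0,0,0,0],[0,0,0,0,0,0],[0,0,0,0,0,0]]]}}

```text
time: 15.7
ee_pos: [0.575, -0.0483, 0.1339]
tcp_rot: [-179.5, 0.2, -1.7]
wrist_force: [0.1, -0.4, -3.7]
opening: 0.0357
```

>>> {"op": "servo_tool", "data": {"motion": [[[-7.5,9,0,0,0,0],[-15,18.5,0,0,0,0],[-15,18.5,0,0,0,0],[-15,18.5,0,0,0,0],[-15,18.5,0,0,0,0]]]}}

```text
time: 16.2
ee_pos: [0.5039, -0.1303, 0.1335]
tcp_rot: [-179.6, 0.2, -1.7]
wrist_force: [-0.2, -0.2, -2.8]
opening: 0.0355
```

>>> {"op": "servo_tool", "data": {"motion": [[[-15,18.5,0,0,0,0],[-15,18.5,0,0,0,0],[-7.5,9.5,0,0,0,0],[0,0,0,0,0,-0.08],[0,0,0,0,0,-0.08]]]}}

```text
time: 16.7
ee_pos: [0.4659, -0.1752, 0.1334]
tcp_rot: [-179.5, 0.1, 7.6]
wrist_force: [0.1, 0.1, -3.4]
opening: 0.0356
```

>>> {"op": "servo_tool", "data": {"motion": [[[0,0,0,0,0,0],[0,0,0,0,0,0],[0,0,0,0,0,0]]]}}

```text
time: 17.0
ee_pos: [0.4664, -0.1746, 0.1332]
tcp_rot: [-179.5, 0.1, 7.4]
wrist_force: [-0.4, -0.1, -4.3]
opening: 0.036
```

Run:
```python
from h import *
import pickle
s=cam("scene"); w=cam("wrist"); save(w,"w8"); q=cam("side")
o=bot.get_obs();print(o["time"],o["ee_pos"],o["tcp_rot"],o["opening"],o["wrist_force"],o["q"])
im=cv2.cvtColor(q["color"],cv2.COLOR_RGB2BGR);a=cv2.resize(im[130:230,320:420],None,fx=3.95,fy=3.95,interpolation=cv2.INTER_CUBIC)
im=cv2.cvtColor(s["color"],cv2.COLOR_RGB2BGR);b=cv2.resize(im[200:300,210:310],None,fx=3.95,fy=3.95,interpolation=cv2.INTER_CUBIC)
cv2.imwrite("pics/c14.png",np.hstack([a,b]))
pickle.dump((w,s,q),open('w8.pkl','wb'))
```

```text
17.15 [ 0.46637878 -0.17458582  0.13321512] [-1.79515578e+02  1.42947525e-01  7.48111661e+00] 0.036102530648359867 [ 0.55841318  0.24541869 -3.99483492] [-20.71502786  -2.49245689 -10.46442892  82.38289993   0.35939668
 151.80334683]
```

View pics/c14.png

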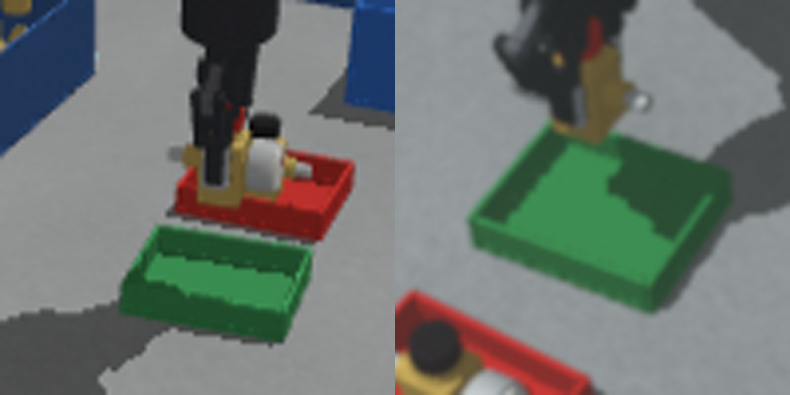

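View pics/w8.png

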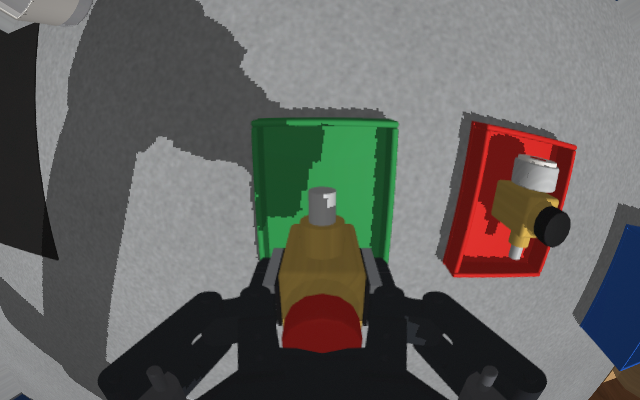

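Run:
```python
from h import *
import pickle
w,s,q=pickle.load(open('w8.pkl','rb'))
a,b=onz(w,252,121,.03),onz(w,398,122,.03);print(a,b,np.degrees(np.arctan2(*(a-b)[:2])))
m=(a+b)/2;t=np.radians(7.5);c=m[:2]-.07*np.array([np.cos(t),np.sin(t)]);d=c-[.4664,-.1746]
print(c,"tool dx dy mm",1e3*(d@[np.cos(t),np.sin(t)]),1e3*(d@[np.sin(t),-np.cos(t)]))
```

```text
[ 0.52685654 -0.1127326   0.03      ] [ 0.54035009 -0.21974892  0.03      ] -7.186426858310693
[ 0.46420218 -0.1753776 ] tool dx dy mm -2.2805171669728646 0.4840700950764974
```

>>> {"op": "servo_tool", "data": {"motion": [[[-2,0,15,0,0,0],[0,0,20,0,0,0],[0,0,20,0,0,0],[0,0,16,0,0,0],[0,0,8,0,0,0]]]}}

```text
time: 17.65
ee_pos: [0.4634, -0.174, 0.0528]
tcp_rot: [-179.5, 0.2, 7.5]
wrist_force: [0.2, 1.0, -4.4]
opening: 0.036
```

>>> {"op": "servo_tool", "data": {"motion": [[[0,0,3,0,0,0],[0,0,0,0,0,0],[0,0,0,0,0,0],[0,0,0,0,0,0]]]}}

```text
time: 18.05
ee_pos: [0.4645, -0.1745, 0.0521]
tcp_rot: [-179.6, 0.1, 7.5]
wrist_force: [-0.4, -0.4, -4.5]
opening: 0.0354
```

>>> {"op": "servo_tool", "data": {"motion": [[[0,0,2,0,0,0],[0,0,2,0,0,0],[0,0,2,0,0,0],[0,0,1,0,0,0],[0,0,0,0,0,0]]]}}

```text
time: 18.55
ee_pos: [0.4639, -0.1742, 0.044]
tcp_rot: [-179.5, 0.2, 7.5]
wrist_force: [0.2, 0.5, -3.8]
opening: 0.0355
```

>>> {"op": "servo_tool", "data": {"motion": [[[0,0,0.7,0,0,0],[0,0,0.7,0,0,0],[0,0,0,0,0,0]]]}}

```text
time: 18.85
ee_pos: [0.464, -0.1742, 0.0428]
tcp_rot: [-179.5, 0.1, 7.5]
wrist_force: [-0.8, 0.2, -3.7]
opening: 0.0358
```

>>> {"op": "servo_tool", "data": {"motion": [[[0,0,0.7,0,0,0],[0,0,0,0,0,0],[0,0,0,0,0,0]]]}}

```text
time: 19.15
ee_pos: [0.4641, -0.1742, 0.0423]
tcp_rot: [-179.5, 0.1, 7.5]
wrist_force: [-0.4, -0.3, -2.2]
opening: 0.0354
```

Contact is starting.

>>> {"op": "servo_tool", "data": {"motion": [[[0,0,0.5,0,0,0],[0,0,0,0,0,0],[0,0,0,0,0,0]]]}}

```text
time: 19.45
ee_pos: [0.4641, -0.1742, 0.0422]
tcp_rot: [-179.5, 0.1, 7.5]
wrist_force: [-3.4, 0.8, 5.8]
opening: 0.0358
```

>>> {"op": "servo_tool", "data": {"motion": [[[0,0,0.3,0,0,0],[0,0,0,0,0,0],[0,0,0,0,0,0]]]}}

```text
time: 19.75
ee_pos: [0.4641, -0.1742, 0.0422]
tcp_rot: [-179.5, 0.1, 7.5]
wrist_force: [-5.1, 1.9, 8.3]
opening: 0.0356
```

>>> {"op": "servo_tool", "data": {"motion": [[[0,0,0,0,0,0],[0,0,0,0,0,0],[0,0,0,0,0,0]]], "gripper": 54}}

```text
time: 20.05
ee_pos: [0.4641, -0.1743, 0.0413]
tcp_rot: [-179.5, 0.1, 7.5]
wrist_force: [0.5, -0.3, -0.2]
opening: 0.0537
```

Run:
```python
from h import *
w=cam("wrist"); save(w,"w9"); s=cam("scene")
o=bot.get_obs();print(o["time"],o["ee_pos"],o["tcp_rot"],o["opening"],o["wrist_force"])
im=cv2.cvtColor(w["color"],cv2.COLOR_RGB2BGR);a=cv2.resize(im[200:400,200:440],None,fx=1.6,fy=1.6)
im=cv2.cvtColor(s["color"],cv2.COLOR_RGB2BGR);b=cv2.resize(im[200:300,210:310],None,fx=3.9,fy=3.9,interpolation=cv2.INTER_CUBIC)
o=np.zeros((395,790,3),np.uint8);o[:a.shape[0],:a.shape[1]]=a;o[:390,390:780]=b
cv2.imwrite("pics/c15.png",o)
```

```text
20.15 [ 0.46405769 -0.17422487  0.04123875] [-1.79515939e+02  1.40406835e-01  7.51428007e+00] 0.05400143500068153 [-0.87097596  0.60299383  0.38486531]
```

View pics/c15.png

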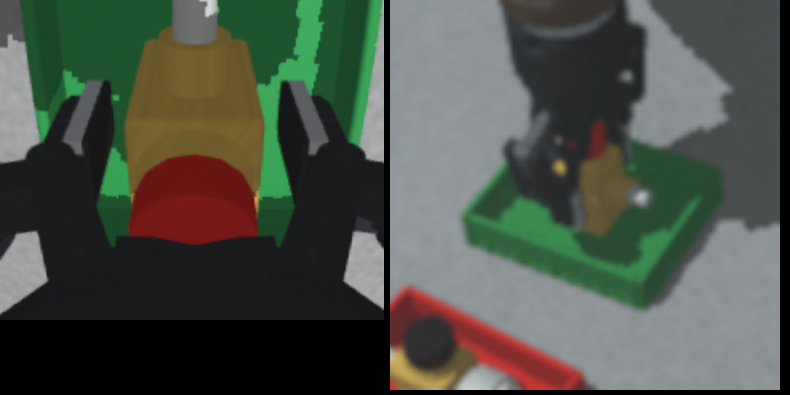

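Released, with both pads clear of the body on each side. Retreating straight up.

>>> {"op": "servo_tool", "data": {"motion": [[[0,0,-8,0,0,0],[0,0,-15,0,0,0],[0,0,-25,0,0,0],[0,0,-35,0,0,0],[0,0,-35,0,0,0]]]}}

```text
time: 20.65
ee_pos: [0.4643, -0.1751, 0.1618]
tcp_rot: [-179.5, 0.1, 7.5]
wrist_force: [1.5, 0.1, -0.2]
opening: 0.0541
```

>>> {"op": "servo_tool", "data": {"motion": [[[-30,0,-35,0,0,0],[-40,0,-10,0,0,0],[0,0,0,0,0,0],[0,0,0,0,0,0],[0,0,0,0,0,0]]]}}

```text
time: 21.15
ee_pos: [0.3956, -0.1847, 0.2047]
tcp_rot: [-179.5, 0.1, 7.5]
wrist_force: [0.2, 0.1, -0.3]
opening: 0.054
```

Run:
```python
from h import *
w=cam("wrist"); save(w,"w10"); s=cam("scene"); save(s,"s10")
im=cv2.cvtColor(w["color"],cv2.COLOR_RGB2BGR)
hsv=cv2.cvtColor(im,cv2.COLOR_BGR2HSV);m=((hsv[...,0]<8)|(hsv[...,0]>172))&(hsv[...,1]>150)&(hsv[...,2]>90);m[:,430:]=0
n,l,st,c=cv2.connectedComponentsWithStats(m.astype(np.uint8));i=1+np.argmax(st[1:,4]);k=onz(w,*c[i],.084);print(c[i],st[i],k)
t=np.radians(7.5);d=k[:2]-[.4645,-.1748];print("in tray",d@[np.cos(t),np.sin(t)],d@[-np.sin(t),np.cos(t)])
o=bot.get_obs();print(o["time"],o["ee_pos"],o["wrist_force"])
```

```text
[321.06244087 118.87984863] [ 303  101   37   37 1057] [ 0.46226565 -0.17322627  0.084     ]
in tray -0.00200981964142303 0.0018519030822676632
21.25 [ 0.39555771 -0.1844797   0.20406738] [-0.81114854 -0.41708064 -0.49160976]
```

View pics/w10.png

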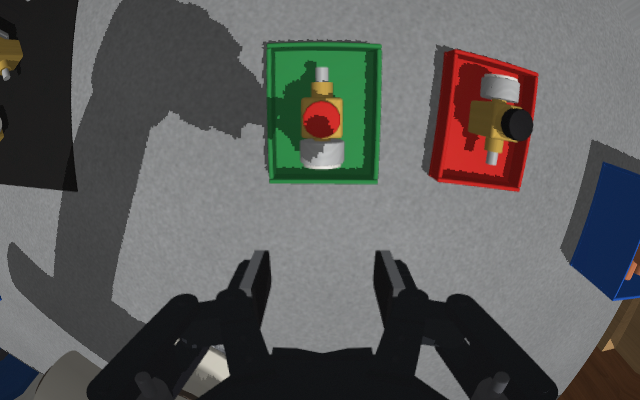

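View pics/s10.png

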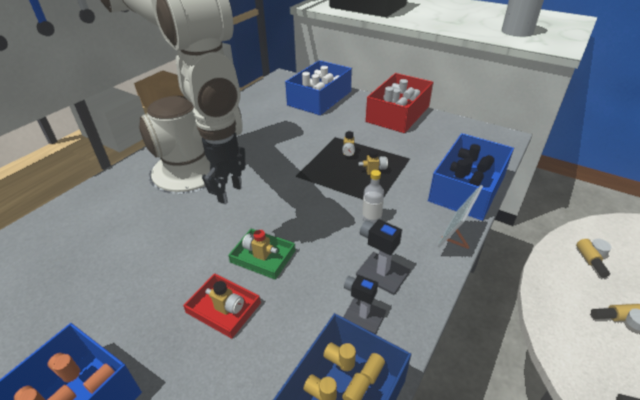

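The wrist view shows the regulator upright in the tray (knob at (321,119), in the middle of the green rim), and nothing else has moved. Handing in.

```bash
python3 -c "
from h import *
print(bot.job_done())"
```

```text
the job is handed in; nothing more can be done
None
```

The red-knobbed regulator now stands upright and released in the green tray, and I handed the job in at about 21 s. The hand-in gives no verdict, so the results below are my own checks.

- **Grip:** I held it by its bare flats with the grip set to 26 N. The pads stayed clear of the gauge in the pictures.
- **Inspection:** I used the larger camera and showed the dial for about 1.2 s, then turned the regulator and showed the port for about 1.3 s. Both were about 8 cm from the lens and within about 5° of square. The lens position came from three camera views that agreed to about 4 mm. The scene camera put the dial about 6 mm from where I expected it, still well inside the 20 mm limit.
- **Placing:** I set it down in sub-millimetre steps, with about 8 N at the wrist when I let go. The last wrist picture puts it about 2 mm from the tray centre, and the wrist force was near zero once the arm had backed away.
- **Surroundings:** The other regulators and the bottle look unmoved in the last pictures. I checked this by eye only.
- **Disagreement:** The three views put the tray's long-axis position up to 1 cm apart. I went with the wrist camera's close-up view.

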